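# Set out the lunch board

### The job

Set out the lunch on the wooden board: stand the salt shaker midway between the green bowl and the round tin, put the oblong fish tin flat and centred on top of the round tin, and the lemon in the bowl. Stand the short wooden mill in front of the shaker (robot's side) and the narrow spice jar behind it, all three upright on the board in one straight row square across its middle, with about 3 cm clear between neighbours. Do not shift the bowl or the round tin.

Things in the scene. Friction and masses are not known exactly. Their poses are not given: they have to be found in the camera images.
- board: fixed wooden chopping board, 250 x 360 x 21 mm; origin: centre of its underside; x: along its 250 mm side, away from the robot; y: along its 360 mm side, to the left. Turned up to 8 degrees. Lies left or right in the work area. Bowl and round tin stand on its y axis, 120 mm either side of its middle, which on which side varies. The row of three runs along its x axis.
- bowl: green round bowl, loose, standing on the board; 115 mm across the rim, 52 mm high, the hollow tapering from about 104 mm at the mouth to about 55 mm at its floor, which is 10 mm above the underside; origin at the centre of its underside, z up
- round_tin: low round food tin, loose, standing on the board; 86 mm diameter, 40 mm high, flat top; origin at the centre of its underside, z up. At the start the shaker stands on it.
- shaker: small salt shaker of clear glass with a grey metal cap, 44 mm diameter, 90 mm high; straight up to 66 mm (grip it about 50 mm up), the cap above it 34 mm across; origin at the centre of its underside, z up. At the start it stands on the round tin.
- fish_tin: flat oblong fish tin with rounded corners, 63 (x) x 105 (y) x 26 mm high; its sides lean a little; origin at the centre of its underside, z up. Lies flat on the worktop at the start, in a group with lemon, mill, an orange (67 mm across, 59 mm high) and a tomato (79 mm high), which are bystanders.
- mill: short turned wooden mill without any glass, round with a waist, 49 mm greatest diameter, 97 mm high; its rounded head, from 60 mm up, is 42 mm across and is the place to grip it (about 72 mm up); origin at the centre of its underside, z up. Stands on the worktop at the start. Wall cabinets hang overhead 0.46 m up, 0.61 m ahead of the base (nearer at the left).
- spice_jar: narrow glass spice jar with a black cap, a straight cylinder 41 mm in diameter, 105 mm high; grip it about 72 mm up; origin at the centre of its underside, z up. At the start it stands on the board near the middle, in the way.
- lemon_center (a point): yellow lemon, 71 mm long (its x), 53 mm wide (its y), 51 mm high; this point is its centre, 25 mm above the worktop at the start. It lies on its side on the worktop, and may roll.
There are look-alikes about, which are no part of the job. Leave any blue look-alike of the spice_jar alone.

How it is judged:
At the end, for the whole second after the job is handed in: Shaker within 15 mm of the board's middle (x, y); mill in front and jar behind within 15 mm of the board's x axis, 61-91 and 57-87 mm from the shaker (centres); all upright on the board. Fish tin flat on the round tin, within 14 mm. Lemon in the bowl, within 30 mm of its axis. All at rest (x of shaker in the frame of board between -0.015 and 0.015 m and y of shaker in the frame of board between -0.015 and 0.015 m and z of shaker in the frame of board between 0.016 and 0.027 m and y of mill in the frame of board between -0.015 and 0.015 m and z of mill in the frame of board between 0.016 and 0.027 m and x of mill in the frame of board below -0.05 m and horizontal distance between mill and shaker between 0.061 and 0.091 m and y of spice_jar in the frame of board between -0.015 and 0.015 m and z of spice_jar in the frame of board between 0.016 and 0.027 m and x of spice_jar in the frame of board above 0.045 m and horizontal distance between spice_jar and shaker between 0.057 and 0.087 m and horizontal distance between fish_tin and round_tin below 0.014 m and z of fish_tin in the frame of round_tin between 0.036 and 0.045 m and horizontal distance between lemon_center and bowl below 0.03 m and distance between lemon_center and bowl below 0.06 m and angle between each of shaker, mill, spice_jar, fish_tin, round_tin, bowl's own z axis and vertical below 0.12 rad and linear speed of each of shaker, mill, spice_jar, fish_tin, lemon, round_tin, bowl below 0.02 m/s); the robot touches nothing.
It fails at once if the bowl is shifted by more than 15 mm (distance of bowl from where it was at the start of the episode above 0.015 m).
It fails at once if the round tin is shifted by more than 15 mm (distance of round_tin from where it was at the start of the episode above 0.015 m).
It also fails if it takes over 128 s, if anything falls off the work surface, if the arm or the gripper's body presses on something with over 40 N, if the wrist force passes 120 N, or if a joint passes its speed limit or range.

### The arm

A 6-joint arm with a two-finger parallel gripper is mounted at the origin on a cart in front of the work surface, level with it; the furniture and walls round the work are solid. World frame = base frame: x ahead of the robot, y to its left, z up, the work surface at z = 0. Lengths are in m, angles in rad, forces in N, time in s.
With the tool pointing down it reaches from about 0.375 to 0.975 m from the base axis. Payload 3.8 kg.
Tool frame: the origin (TCP) lies midway between the tips of the shut fingers; the grasp point (between the pads) lies 19 mm behind it; z points along the fingers, y is the line along which they close (so a half turn about z gives the same grasp; the last joint's range is limited). The gripper opens to 88 mm and grips with 3 to 60 N. Pads are 18 mm wide; open, the fingers measure 123 mm over their backs; the gripper's body (75 mm by 187 mm) begins 45 mm behind the grasp point.
Start: joints at [-1.379, 0.264, 1.604, -0, 1.274, -0.037], TCP at [0.153, -0.657, 0.239] pointing down, gripper open.
Joint ranges: [-2.63, 2.63], [-0.94, 2.18], [0.31, 2.57], [-1.31, 4.45], [0, 2.66], [-2.55, 2.55]. Speed limits (rad/s): [2.57, 2.57, 3.14, 3.14, 3.14, 3.14].

### API

Orientations are given as a rotation vector (axis times angle).
In Python, from cell import manip, inverse_kinematics, cams, order gives the robot as it stands. Calls block until the motion is done:
- manip.move_pose(position, orientation): joint-space move of the TCP to a pose.
- manip.move_linear(position, rate=0.15, rot=None): straight line of the TCP; rot=None keeps the orientation; rate is the mean speed in m/s.
- manip.set_joints(angles): joint-space move.
- manip.set_gripper(opening, force=None): finger opening in m; force is the grip in N (None keeps the last); returns when the fingers have stopped.
- manip.dwell(seconds).
- inverse_kinematics(position, orientation): joint angles nearest the present ones, or None.
- manip.state(): the state.
- cams.capture(name): name is "scene" or "side" or "wrist"; returns a dict with "image" (384x512x3 uint8, blue, green, red), "z_map" (384x512 float32, m along the optical axis (not along the pixel's ray), 0 where there is no reading), "intrinsics" (3x3 intrinsics, pixels), "position" and "orientation" of the camera in the world; the wrist camera has in their place "T_tool_cam" (4x4, takes a point from camera to tool coordinates, whose origin is the TCP and whose axes are the flange's). Camera axes: x right, y down, z forward; pixel columns grow to the right and rows downward; lengths in m; the calibration is good to about 2 mm. A picture is of the moment at which its call begins: read the wrist's pose just before it.
A pose or a line that the arm cannot do raises manip.IKError and nothing moves.
- order.close_job(): hands the job in; it is judged then, once.
The state is a dict: "clock": time; "joint_pos": joint angles; "joint_velocities": joint speeds; "tau": joint torques, N m; "tool_pos": TCP position; "tcp_rot": TCP orientation; "contact_force": force on the tool from outside, world axes, zero at the start; "moment": the same for the moment, N m; "gripper_width": finger opening in m; "grasp_force": force on a finger pad.
Only numpy, scipy, OpenCV 4.12 (cv2) and the standard library are available. Lean on these libraries where they do the work, as an engineer would, in place of code of your own. Each camera call takes 0.05 s, during which the arm holds its last target. There are 200 camera calls.

## Working session

There is one attempt and no reset: what is moved stays moved. The work goes in short steps, each a Python script; the robot and the scene stay as the last script left them, time stands still between calls to the robot, and variables do not carry over. Pictures are saved under pics/ and viewed, at most 14 in all, crops included, and the job is handed in when it is done.

```bash
ls; mkdir -p pics
python3 - <<'E'
from cell import manip,cams
import cv2,numpy as np,pickle
d={n:cams.capture(n) for n in("scene","side")}
pickle.dump(d,open('c0.pkl','wb'))
cv2.imwrite('pics/a.png',cv2.resize(d['scene']['image'],(800,600)));cv2.imwrite('pics/b.png',cv2.resize(d['side']['image'],(800,600)))
for n in d: print(d[n]['position'],d[n]['orientation'],d[n]['intrinsics'][0])
print(manip.state())
E
```

```text
pics
[-0.51794302 -0.91955944  0.59759022] [-1.80999854  0.91578092 -0.56830676] [485.16846108   0.         257.22702298]
[ 0.45679213 -1.25674339  0.90285242] [-2.22062858  0.00926789 -0.01718052] [395.10765852   0.         259.00551231]
{'clock': 0.1, 'joint_pos': array([-1.37895709e+00,  2.64660956e-01,  1.60523489e+00,  6.75108731e-06,
        1.27370929e+00, -3.68880365e-02]), 'joint_velocities': array([-4.95024916e-04, -3.84834101e-05, -2.24305630e-03,  4.03330705e-04,
       -3.29826709e-05, -5.09648105e-04]), 'tau': array([-3.06865568e-04, -5.03619933e+01, -3.58072221e+01,  7.29980785e-02,
        2.32991850e-02, -5.32072409e-05]), 'tool_pos': array([ 0.1529333 , -0.65678424,  0.23752525]), 'tcp_rot': array([-3.11907704e+00, -3.58269176e-01,  2.34414852e-04]), 'contact_force': array([ 0.33705775, -0.71304701,  0.08483494]), 'moment': array([-0.01998353, -0.00193988, -0.00188306]), 'grasp_force': 0.0, 'gripper_width': 0.08820132059867643}
```

View pics/a.png

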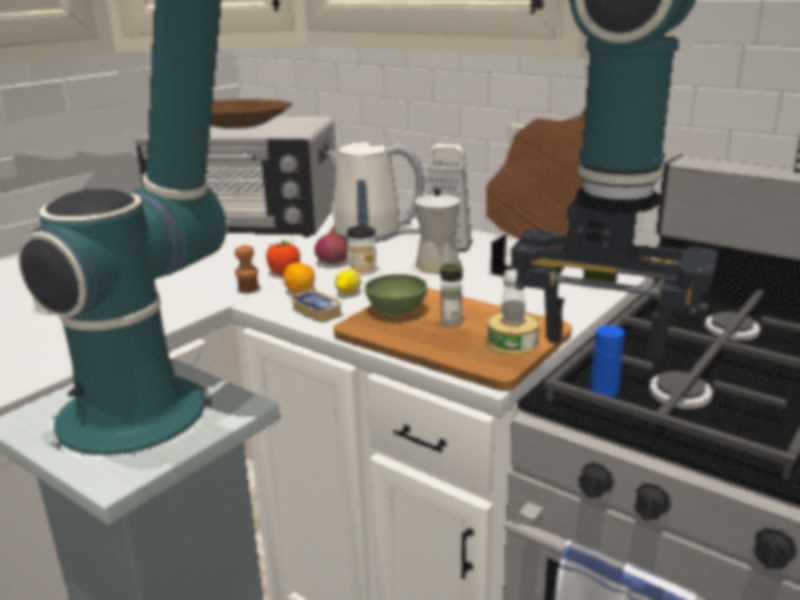

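View pics/b.png

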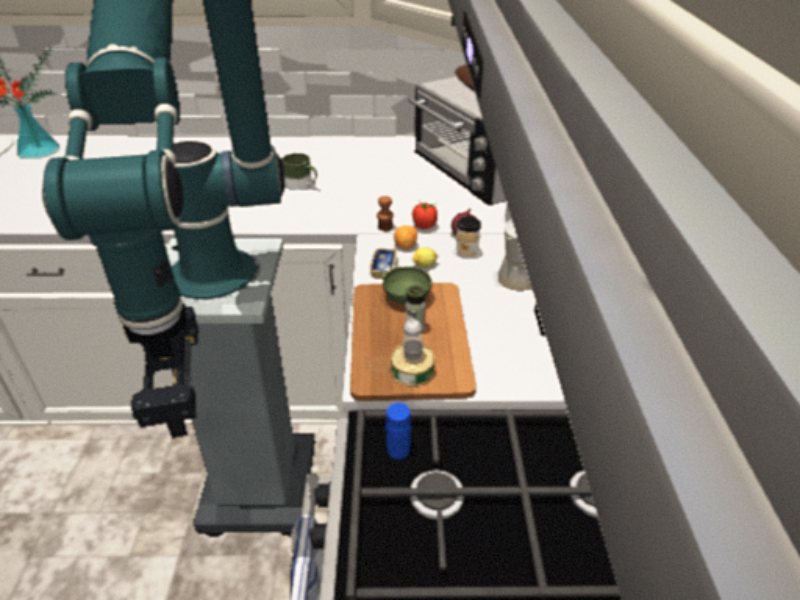

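The scene view (800x600) shows the mill at (246,268), tomato (283,257), orange (299,278), lemon (347,281), fish tin (317,305) and bowl (396,296). The jar is at (452,295), the shaker on the round tin at (513,320), and the blue decoy at (607,360). The side view matches, with the board corners at (362,284), (458,284), (474,394) and (352,396).

```bash
cat > h.py <<'E'
import numpy as np,cv2
from scipy.spatial.transform import Rotation as R
def cloud(c,st=None):
    K=c['intrinsics'];z=c['z_map'];v,u=np.mgrid[:z.shape[0],:z.shape[1]]
    P=np.stack([(u-K[0,2])/K[0,0]*z,(v-K[1,2])/K[1,1]*z,z],-1)
    if st is None: Rm=R.from_rotvec(c['orientation']).as_matrix();t=c['position']
    else:
        T=np.eye(4);T[:3,:3]=R.from_rotvec(st['tcp_rot']).as_matrix();T[:3,3]=st['tool_pos'];T=T@c['T_tool_cam'];Rm=T[:3,:3];t=T[:3,3]
    W=P@Rm.T+t; W[z<=0]=np.nan
    return W
def down(yaw): # tool z down, tool y (closing line) at angle yaw from world y
    return (R.from_euler('z',yaw)*R.from_euler('x',np.pi)).as_rotvec()
E
python3 - <<'E'
import pickle,numpy as np
from h import *
d=pickle.load(open('c0.pkl','rb'))
np.set_printoptions(precision=3,suppress=True)
for n,pts in dict(scene=dict(mill=(246,280),tomato=(283,257),orange=(299,278),lemon=(347,281),fish=(317,301),bowlrimfar=(396,280),bowlin=(396,288),bowlfront=(396,308),jar=(452,272),shaker=(513,285),tin=(513,335),blue=(607,350),kettle_jar=(361,250),b1=(340,328),b2=(503,375)),
  side=dict(mill=(385,202),orange=(405,236),lemon=(425,256),fish=(384,258),bowl=(407,285),jarcap=(416,293),shaker=(413,347),tin=(413,362),b1=(364,288),b2=(456,288),b3=(470,391),b4=(355,392),blue=(398,408),tomato=(425,215),moka=(515,275),jar2=(468,225))).items():
    W=cloud(d[n])
    for k,(u,v) in pts.items(): print(n,k,np.nanmedian(W[int(v*.64)-1:int(v*.64)+2,int(u*.64)-1:int(u*.64)+2].reshape(-1,3),0))
E
```

```text
scene mill [0.411 0.201 0.031]
scene tomato [0.515 0.196 0.051]
scene orange [0.464 0.101 0.043]
scene lemon [0.511 0.014 0.039]
scene fish [0.429 0.023 0.023]
scene bowlrimfar [ 0.524 -0.097  0.06 ]
scene bowlin [ 0.519 -0.1    0.047]
scene bowlfront [ 0.44  -0.161  0.05 ]
scene jar [ 0.483 -0.252  0.123]
scene shaker [ 0.476 -0.374  0.131]
scene tin [ 0.453 -0.389  0.056]
scene blue [ 0.444 -0.55   0.078]
scene kettle_jar [0.62  0.069 0.058]
scene b1 [ 0.368 -0.089  0.022]
scene b2 [ 0.383 -0.41   0.02 ]
side mill [0.429 0.198 0.087]
side orange [0.482 0.092 0.047]
side lemon [0.531 0.015 0.041]
side fish [0.426 0.029 0.02 ]
side bowl [ 0.483 -0.099  0.034]
side jarcap [ 0.499 -0.248  0.126]
side shaker [ 0.49  -0.387  0.102]
side tin [ 0.491 -0.386  0.065]
side b1 [ 0.38 -0.09  0.02]
side b2 [ 0.598 -0.092  0.019]
side b3 [ 0.6   -0.423  0.018]
side b4 [ 0.379 -0.424  0.02 ]
side blue [ 0.46  -0.54   0.101]
side tomato [0.538 0.188 0.057]
side moka [ 0.74 -0.07  0.04]
side jar2 [0.638 0.073 0.092]
```

Run:
```python
from cell import manip,cams
from h import *
import pickle
d=[]
print(cams.capture('wrist')['T_tool_cam'])
manip.move_pose([0.33,-0.40,0.30],down(0.5))
for i,(p,y) in enumerate([([0.45,-0.26,0.30],0.6),([0.44,0.10,0.30],1.2)]):
    manip.move_pose(p,down(y)); manip.dwell(.3)
    st=manip.state();c=cams.capture('wrist');d.append((st,c));print(st['clock'],st['tool_pos'],st['joint_pos'])
    cv2.imwrite(f'pics/w{i}.png',c['image'])
pickle.dump(d,open('w0.pkl','wb'))
```

```text
[[-7.52195058e-04 -9.60989553e-01 -2.76583645e-01  7.07782929e-02]
 [ 9.99998754e-01 -3.38898810e-04 -1.54208650e-03  3.49133800e-05]
 [ 1.38819515e-03 -2.76584460e-01  9.60988610e-01 -1.46615572e-01]
 [ 0.00000000e+00  0.00000000e+00  0.00000000e+00  1.00000000e+00]]
2.425 [ 0.44936856 -0.26107888  0.30002926] [-5.74107938e-01 -6.59077940e-02  1.85210215e+00 -2.29225189e-04
  1.35534996e+00  3.98800021e-01]
4.125 [0.44025078 0.09931875 0.29994412] [ 1.66718843e-01 -2.04843718e-01  1.97387114e+00 -5.06577173e-05
  1.37274106e+00  5.39042386e-01]
```

View pics/w0.png

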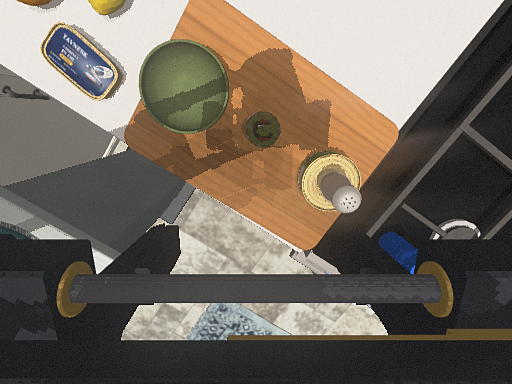

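View pics/w1.png

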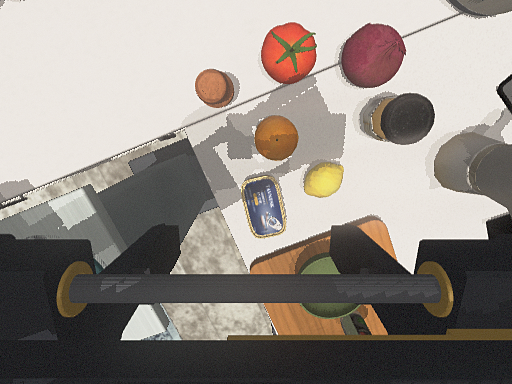

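Wrist view 0 (512x384) shows the fish tin at (79,61), bowl (184,85), jar cap (262,129), round tin (331,181) with the shaker cap at (347,200), and the whole board in frame. Wrist view 1 shows the mill (215,88), tomato (289,52), orange (276,137), lemon (323,180) and fish tin (264,207).

```bash
cat >> h.py <<'E'
from scipy.optimize import least_squares
def circ(P): # circumscribed
    c,r=cv2.minEnclosingCircle(np.float32(P)*1000); return np.round(np.array(c)/1000,4),round(r/1000,4)
def rect(P):
    c,s,a=cv2.minAreaRect(np.float32(P)*1000); return np.round(np.array(c)/1000,4),np.round(np.array(s)/1000,4),round(a,1)
def pick(W,x,y,r,z0,z1):
    P=W.reshape(-1,3);P=P[~np.isnan(P[:,0])]
    return P[(np.hypot(P[:,0]-x,P[:,1]-y)<r)&(P[:,2]>z0)&(P[:,2]<z1)]
E
python3 - <<'E'
import pickle
from h import *
d=pickle.load(open('w0.pkl','rb'))
for i,(st,c) in enumerate(d):
    W=cloud(c,st); print('view',i)
    def s(n,x,y,r,z0,z1,f=circ):
        P=pick(W,x,y,r,z0,z1)
        if len(P)>20: print(n,f(P[:,:2]),'zmax %.3f'%np.percentile(P[:,2],98),len(P))
    if i==0:
        P=pick(W,.49,-.26,.26,.012,.03)
        m=np.zeros((700,700),np.uint8);m[((P[:,0]-.2)*1000).astype(int),((P[:,1]+.6)*1000).astype(int)]=255
        m=cv2.morphologyEx(m,cv2.MORPH_CLOSE,np.ones((7,7)));m=cv2.morphologyEx(m,cv2.MORPH_OPEN,np.ones((9,9)))
        v,u=np.nonzero(m);print('board',rect(np.c_[v/1000+.2,u/1000-.6]),np.median(P[:,2]))
        s('bowl',.49,-.13,.075,.064,.08);s('jar',.5,-.25,.04,.115,.14);s('tin',.49,-.385,.06,.055,.066);s('shk',.49,-.385,.06,.14,.16);s('shk2',.49,-.385,.06,.1,.16)
    s('fish',.43,.02,.08,.015,.035,rect);s('lemon',.53,.015,.05,.012,.06,rect);s('mill',.42,.2,.05,.06,.12);s('orange',.48,.095,.045,.015,.07);s('tomato',.54,.19,.055,.02,.1)
E
```

```text
view 0
board (array([ 0.485, -0.248]), array([0.2502, 0.4881]), 1.6) 0.021058585195920132
bowl (array([ 0.4821, -0.1276]), 0.0579) zmax 0.074 1181
jar (array([ 0.4982, -0.2386]), 0.0203) zmax 0.129 978
tin (array([ 0.4891, -0.3673]), 0.0431) zmax 0.062 1598
shk (array([ 0.488 , -0.3648]), 0.0167) zmax 0.151 590
shk2 (array([ 0.4893, -0.3649]), 0.02) zmax 0.150 1059
fish (array([0.4518, 0.0183]), array([0.1059, 0.1161]), 82.3) zmax 0.029 3583
lemon (array([0.5104, 0.0181]), array([0.0166, 0.0434]), 40.9) zmax 0.043 399
orange (array([0.4556, 0.0851]), 0.0298) zmax 0.039 248
view 1
fish (array([0.4511, 0.0188]), array([0.1048, 0.1148]), 81.4) zmax 0.029 2273
lemon (array([0.5286, 0.0335]), array([0.057 , 0.0539]), 55.3) zmax 0.052 1092
mill (array([0.427 , 0.2153]), 0.0209) zmax 0.098 937
orange (array([0.4798, 0.0952]), 0.0449) zmax 0.059 1230
tomato (array([0.5351, 0.219 ]), 0.0364) zmax 0.069 2333
```

Run:
```python
import pickle
from h import *
d=pickle.load(open('w0.pkl','rb'))
for i,(st,c) in enumerate(d):
    W=cloud(c,st);m=(W[...,2]>.012).astype(np.uint8);e=np.abs(cv2.Laplacian(np.nan_to_num(W[...,2]).astype(np.float32),cv2.CV_32F))
    m[W[...,1]<-.05]=0;m=cv2.erode(m,np.ones((3,3)))
    n,l,s,_=cv2.connectedComponentsWithStats(m)
    for k in range(1,n):
        if s[k,4]<400: continue
        P=W[l==k]
        P=P[P[:,2]>.012]; zm=np.percentile(P[:,2],98); 
        T=P[P[:,2]>(zm-.012)]
        print(i,s[k,4],rect(P[:,:2]),'zmax %.3f'%zm,'top',rect(T[:,:2]))
```

```text
0 3083 (array([0.4256, 0.0215]), array([0.1054, 0.0604]), 81.9) zmax 0.026 top (array([0.4256, 0.0215]), array([0.1054, 0.0604]), 81.9)
1 601 (array([0.7982, 0.1812]), array([0.0082, 0.0644]), 53.6) zmax 0.059 top (array([0.799, 0.178]), array([0.0026, 0.0374]), 56.4)
1 2361 (array([0.5338, 0.2196]), array([0.0652, 0.069 ]), 32.1) zmax 0.069 top (array([0.5354, 0.221 ]), array([0.0604, 0.0646]), 33.4)
1 2814 (array([0.6387, 0.1763]), array([0.0713, 0.0746]), 20.7) zmax 0.078 top (array([0.6422, 0.1791]), array([0.0249, 0.0272]), 44.1)
1 961 (array([0.4299, 0.2127]), array([0.0402, 0.0401]), 4.1) zmax 0.098 top (array([0.4277, 0.2143]), array([0.0366, 0.0365]), 69.3)
1 2708 (array([0.6408, 0.0895]), array([0.0592, 0.061 ]), 69.2) zmax 0.096 top (array([0.6408, 0.0895]), array([0.0592, 0.061 ]), 69.2)
1 1358 (array([0.4811, 0.1228]), array([0.058 , 0.0587]), 26.2) zmax 0.059 top (array([0.482 , 0.1211]), array([0.0552, 0.0561]), 69.1)
1 3481 (array([ 0.7337, -0.0097]), array([0.0834, 0.035 ]), 46.5) zmax 0.138 top (array([ 0.7151, -0.0201]), array([0.0548, 0.0112]), 76.7)
1 911 (array([0.5276, 0.0359]), array([0.0526, 0.0481]), 53.7) zmax 0.052 top (array([0.528, 0.034]), array([0.0489, 0.0426]), 33.0)
1 1956 (array([0.4251, 0.0228]), array([0.1023, 0.0589]), 81.0) zmax 0.025 top (array([0.4251, 0.0228]), array([0.1023, 0.0589]), 81.0)
1 56001 (array([0.4446, 0.11  ]), array([0.0466, 0.161 ]), 68.6) zmax 0.407 top (array([0.4487, 0.1203]), array([0.0051, 0.1126]), 68.3)
```

```bash
cat >> h.py <<'E'
from cell import manip,cams
C=np.array([.4856,-.2475]);A=.029;ux=np.array([np.cos(A),np.sin(A)])
def go(xy,z,rate=.25,rot=None): manip.move_linear([xy[0],xy[1],z],rate=rate,rot=rot)
def grasp(xy,z,yaw,op,zs,F):
    manip.move_pose([xy[0],xy[1],zs],down(yaw)); manip.set_gripper(op); go(xy,z+.04); go(xy,z,.08)
    manip.set_gripper(0.0,F); s=manip.state(); print('grip w %.4f F %.1f t %.1f'%(s['gripper_width'],s['grasp_force'],s['clock']),s['contact_force'])
def release(xy,z,op,zs):
    go(xy,z+.02,.2); go(xy,z,.04); f0=manip.state(); print('place',f0['tool_pos'],f0['contact_force'],'w %.4f'%f0['gripper_width'])
    manip.set_gripper(op); manip.dwell(.2); go(xy,z+.03,.08); go(xy,zs,.25)
E
python3 - <<'E'
from h import *
manip.move_pose([.47,-.05,.30],down(1.4))
j=np.array([.4982,-.2386]);t=C+.0725*ux;y=np.pi/2+A
grasp(j,.021+.053,y,.062,.22,25)
go(j,.12,.15);manip.move_linear([*t,.12],rate=.15);release(t,.0755,.062,.22)
s=np.array([.4885,-.366])
grasp(s,.061+.031,A,.066,.22,25)
go(s,.15,.15);go(C,.15,.2);release(C,.021+.0325,.060,.24)
manip.move_pose([.43,-.25,.30],down(.6));manip.dwell(.3)
st=manip.state();c=cams.capture('wrist');cv2.imwrite('pics/w2.png',c['image']);W=cloud(c,st)
for n,x,yy,r,a,b in [('jar',*t,.04,.115,.14),('shk',*C,.03,.1,.125),('bowl',.482,-.128,.07,.064,.08),('tin',.489,-.367,.06,.055,.066)]: print(n,circ(pick(W,x,yy,r,a,b)[:,:2]))
print(t,C,st['clock'])
E
```

```text
grip w 0.0399 F 25.0 t 7.9 [-0.58830252 -0.68410024  1.71076443]
place [ 0.55804836 -0.24537162  0.07535101] [ 0.63350536 -0.29414167 -1.08363417] w 0.0404
grip w 0.0397 F 25.0 t 14.8 [-0.82456873  0.44391643  1.59401156]
place [ 0.4855437  -0.24738492  0.05336694] [ 0.66585082 -0.70261737 -1.83170574] w 0.0400
jar (array([ 0.557 , -0.2453]), 0.0204)
shk (array([ 0.4848, -0.2464]), 0.0168)
bowl (array([ 0.4818, -0.1274]), 0.058)
tin (array([ 0.4888, -0.3673]), 0.0434)
[ 0.55806952 -0.24539779] [ 0.4856 -0.2475] 20.2417
```

View pics/w2.png

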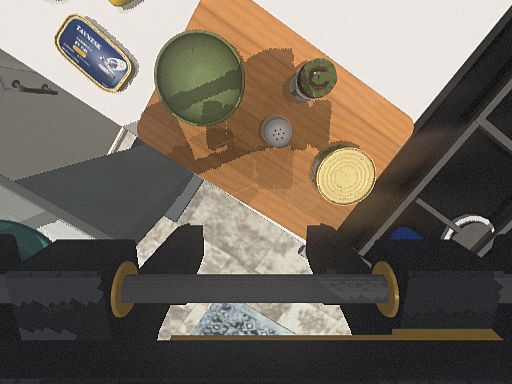

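The picture shows the shaker at (277,131) standing between the bowl (200,78) and the tin (344,175), with the jar upright behind it at (317,78). Measured placings are within 1 mm, and neither the bowl nor the tin moved. Next come the fish tin and the mill.

Run:
```python
from h import *
tin=np.array([.4889,-.3673]);f=np.array([.4254,.0222]);y=np.radians(81.5)
manip.move_pose([.44,-.05,.25],down(y))
grasp(f,.005,y,.076,.16,30)
go(f,.2,.15)
print(manip.state()['gripper_width'])
manip.move_pose([*tin,.2],down(y))
release(tin,.005+.0625,.074,.24)
manip.move_pose([.46,-.28,.30],down(.6));manip.dwell(.3)
st=manip.state();c=cams.capture('wrist');cv2.imwrite('pics/w3.png',c['image']);W=cloud(c,st)
P=pick(W,*tin,.08,.075,.1);print('fish',rect(P[:,:2]),np.percentile(P[:,2],[5,50,95]),st['clock'])
manip.move_pose([.44,.12,.30],down(1.0));manip.dwell(.3)
st=manip.state();c=cams.capture('wrist');cv2.imwrite('pics/w4.png',c['image']);W=cloud(c,st)
hsv=cv2.cvtColor(c['image'],cv2.COLOR_BGR2HSV);m=(hsv[...,0]>22)&(hsv[...,0]<34)&(hsv[...,1]>150)&(hsv[...,2]>80)
Q=W[m];Q=Q[(np.hypot(Q[:,0]-.528,Q[:,1]-.034)<.06)&(Q[:,2]>.003)]
E=cv2.PCACompute2(np.float32(Q[:,:2]),None);mu=Q[:,:2].mean(0);p=(Q[:,:2]-mu)@E[1].T
print('lemon',mu,np.degrees(np.arctan2(E[1][0,1],E[1][0,0])),p.min(0),p.max(0),Q[:,2].max(),len(Q))
print('mill',circ(pick(W,.428,.214,.04,.07,.12)[:,:2]))
```

```text
grip w 0.0589 F 29.5 t 23.8 [-0.59715926  0.30543491  4.03055984]
0.05933969364530927
place [ 0.48876971 -0.36727919  0.06725864] [-0.30158199 -0.10071818 -1.00684872] w 0.0591
fish (array([ 0.488 , -0.3669]), array([0.1049, 0.0621]), 81.1) [0.08287134 0.08436288 0.08657857] 31.0833
lemon [0.54202577 0.04655319] -34.928482 [-0.00553457 -0.00547167] [0.019897   0.00248547] 0.04858286320697164 13
mill (array([0.427 , 0.2153]), 0.0209)
```

View pics/w3.png

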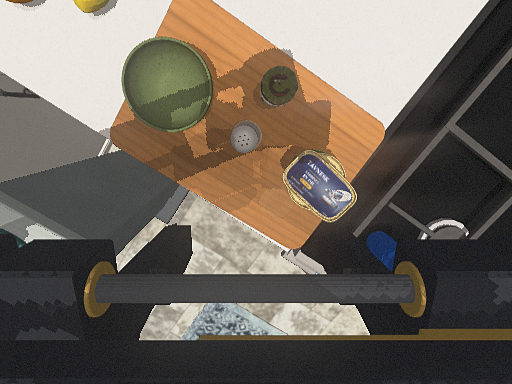

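View pics/w4.png

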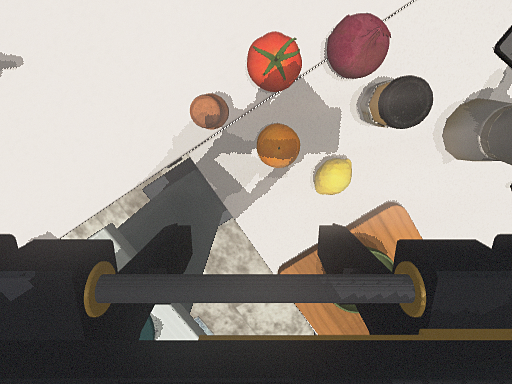

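Fish tin lies flat on the round tin at (319,185), 1 mm off its axis. In the second view the mill is at (209,111), and the lemon at (333,175) lies with its long axis up to the right. Next I place the mill and compute the lemon axis from the earlier depth.

Run:
```python
from h import *
import pickle
st,c=pickle.load(open('w0.pkl','rb'))[1];W=cloud(c,st)
for z0 in (.008,.015,.025):
    Q=pick(W,.528,.034,.05,z0,.06);E=cv2.PCACompute2(np.float32(Q[:,:2]),None)[1];mu=Q[:,:2].mean(0);p=(Q[:,:2]-mu)@E.T
    mid=mu+((p.min(0)+p.max(0))/2)@E
    print('lemon',mu,mid,np.degrees(np.arctan2(E[0,1],E[0,0])),np.ptp(p,0),len(Q))
m=np.array([.4272,.2148]);t=C-.0765*ux
grasp(m,.053,.3,.066,.18,25)
go(m,.22,.15)
manip.move_pose([.45,-.1,.24],down(.3));manip.move_pose([*t,.2],down(A))
release(t,.021+.0545,.06,.22)
manip.move_pose([.44,-.2,.30],down(.6));manip.dwell(.3)
st=manip.state();c=cams.capture('wrist');W=cloud(c,st);cv2.imwrite('pics/w5.png',c['image'])
for n,x,yy,r,a,b in [('mill',*t,.035,.09,.13),('jar',.557,-.2453,.03,.115,.14),('shk',*C,.03,.1,.125),('bowl',.482,-.128,.07,.064,.08)]: print(n,circ(pick(W,x,yy,r,a,b)[:,:2]))
print(t,st['clock'])
```

```text
lemon [0.52741325 0.03772855] [0.52962913 0.03343641] 15.827547 [0.06923429 0.05035086] 1092
lemon [0.52741325 0.03772855] [0.52962913 0.03343641] 15.827547 [0.06923429 0.05035086] 1092
lemon [0.52746845 0.03745938] [0.52962841 0.03343864] 15.799712 [0.06923419 0.05035067] 1074
grip w 0.0363 F 23.5 t 35.9 [-0.45894844  0.3037398   2.32718698]
place [ 0.40900201 -0.24972117  0.07528989] [-0.27082336 -0.26104096 -1.79909117] w 0.0365
mill (array([ 0.4089, -0.2486]), 0.0207)
jar (array([ 0.5573, -0.2451]), 0.0204)
shk (array([ 0.4847, -0.2458]), 0.0165)
bowl (array([ 0.4819, -0.1274]), 0.0579)
[ 0.40913217 -0.24971819] 43.025
```

View pics/w5.png

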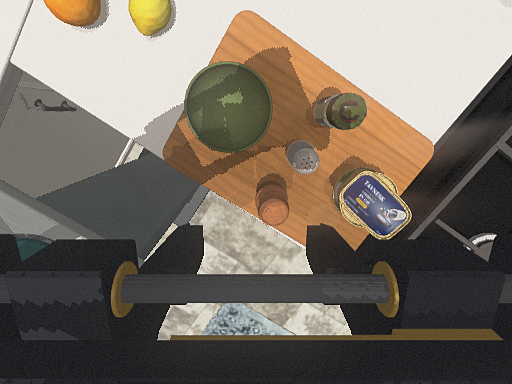

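All three stand in one row: mill (272,200), shaker (303,156), jar (341,111), each within 2 mm of plan. Now the lemon, with its axis at 16° and a measured 69 x 50 mm that fits the given size.

Run:
```python
from h import *
l=np.array([.5288,.0335]);b=np.array([.4820,-.1276]);y=.276
grasp(l,.010,y,.070,.18,15)
go(l,.2,.15);print(manip.state()['gripper_width'])
manip.move_pose([*b,.2],down(y))
release(b,.068,.064,.24)
manip.move_pose([.42,-.22,.30],down(.6));manip.dwell(.5)
st=manip.state();c=cams.capture('wrist');W=cloud(c,st);cv2.imwrite('pics/w6.png',c['image'])
for n,x,yy,r,a,q in [('mill',.409,-.249,.035,.09,.13),('jar',.557,-.2453,.03,.115,.14),('shk',*C,.03,.1,.125),('bowl',.482,-.128,.07,.064,.0725),('lemon',.482,-.128,.04,.0745,.1)]: print(n,circ(pick(W,x,yy,r,a,q)[:,:2]))
P=pick(W,.4889,-.3673,.08,.075,.1);print('fish',rect(P[:,:2]));print(st['clock'])
```

```text
grip w 0.0505 F 14.5 t 46.3 [ 0.66715833 -0.18906383  1.86368083]
0.05026759794025368
place [ 0.48181574 -0.12760386  0.06779146] [-0.54882026 -0.50741306 -0.19727721] w 0.0505
mill (array([ 0.4092, -0.2485]), 0.0207)
jar (array([ 0.5573, -0.2451]), 0.0203)
shk (array([ 0.4845, -0.2459]), 0.0168)
bowl (array([ 0.4816, -0.1275]), 0.0578)
lemon (array([ 0.4817, -0.1249]), 0.0226)
fish (array([ 0.4886, -0.3668]), array([0.1048, 0.0622]), 80.9)
52.675
```

View pics/w6.png

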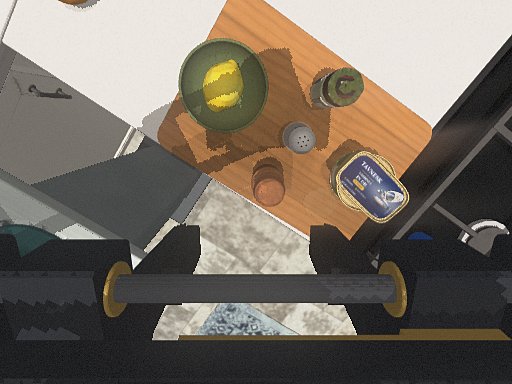

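The lemon sits centred in the bowl at (223,84), and the row, fish tin, bowl and round tin are all in place. Handing in.

```bash
python3 -c "
from cell import manip,order
manip.dwell(1);print(order.close_job(),manip.state()['clock'])"
```

```text
the job is handed in; nothing more can be done
the job is handed in; nothing more can be done
```

I set out the lunch as asked and handed it in after about 54 s of the 128 s allowed: by the last wrist-camera check everything was within about 3 mm of its target and the bowl and round tin had not moved, but the hand-in returned no verdict.

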